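Make room in a stock bin for one more battery pack

TASK

The orange-banded battery pack standing loose on the bench belongs in the blue stock bin with the two orange-banded packs already there, but they stand so that neither gap is wide enough. Gently slide the middle pack along the bin to make room, without tipping it, lifting it out or pressing down hard on it, and then stand the loose pack upright on the bin floor in line with the other two, contacts up. All three must end standing upright on the bin floor; the green-banded pack is the wrong type.

Things in the scene. Friction and masses are not known exactly. Their poses are not given: they have to be found in the camera images.
- stock_bin: blue open bin, fixed, 72 (x) x 258 (y) x 52 mm high, walls and floor 4 mm (64 x 250 inside). Origin: centre of underside; y along its length. Holds two packs in a row along y, 70 mm sides along y, about midway across: one within 6 mm of the -y end wall, the other about midway in the space left, a gap of 44 to 64 mm on either side of it: too narrow for 70 mm until it is slid along.
- stored_a: one of the two packs in the bin (either may be the one at the end wall), same shape and colours as loose_pack, origin and axes too, y along the bin. Loose, 0.3 to 0.65 kg; slides on the bin floor when pushed low on its end face with a few newtons. Its body stands 12 mm and its foot 46 mm above the bin's rim.
- stored_b: the other pack in the bin, like stored_a in every way.
- loose_pack: battery pack standing on the bench left of the bin: black body 46 (x) x 70 (y) x 60 mm high, orange band round its upper half; on it, centred, a grey foot 30 (x) x 60 (y) x 34 mm high to grip by, orange top, brass contacts. 94 mm high, 0.3 to 0.65 kg. Origin: centre of underside; z up. Both ends alike. A green-banded one stands 9 cm or more away; their places are drawn at random.
Things that resemble listed ones, but are neither listed nor needed, are in the scene too. What is shaped like the stored_b but white is not meant.

How it is judged:
By the outcome, as a careful person would: the job done as asked, in the order asked, and still so for the second after the job is handed in, with the robot touching nothing.
It also fails if it takes over 56 s, if anything falls off the work surface, if the arm or the gripper's body presses on something with over 40 N, if the wrist force passes 120 N, or if a joint passes its speed limit or range.

ROBOT

A 6-joint arm with a two-finger parallel gripper is mounted at the origin on the work surface. World frame = base frame: x ahead of the robot, y to its left, z up, the work surface at z = 0. Lengths are in m, angles in rad, forces in N, time in s.
With the tool pointing down it reaches from about 0.25 to 0.725 m from the base axis. Payload 4 kg.
Tool frame: the origin (TCP) lies between the finger pads; the fingertips stand 11 mm ahead of it and the grasp point (between the pads) lies 8 mm behind it (bot.tip_extent is the distance from the TCP to the fingertips, in m); z points along the fingers, y is the line along which they close (so a half turn about z gives the same grasp; the last joint's range is limited). The gripper opens to 85 mm and grips with 20 to 120 N. Pads are 22 mm wide; open, the fingers measure 114 mm over their backs; the gripper's body (76 mm by 85 mm) begins 54 mm behind the grasp point. The pads swing forward as they close: fully open they stand 13 mm farther back than shut.
Start: joints at [-1.267, 0.241, 0.005, 1.335, 0, 1.571], TCP at [0.15, -0.477, 0.242] pointing down, gripper open.
Joint ranges: [-2.72, 2.72], [-1.05, 1.87], [-1.09, 1.28], [-1.99, 2.15], [-1.42, 1.44], [-3.14, 3.14]. Speed limits (rad/s): [2.79, 2.79, 3.14, 3.14, 3.14, 3.14].

INTERFACE

Orientations are given as a unit quaternion [x, y, z, w].
In Python, from workcell import bot gives the robot as it stands. The module is installed in compiled form; this text tells all that it offers.
- The arm moves only by the tool drive_tool, never from a script. Its argument "rows" is a list of rows, each an object of numbers: "dx", "dy", "dz": the shift along the tool's x, y, z in units of 50 mm (1.0 is 50 mm); "wx", "wy", "wz": the turn, a rotation vector about the tool's x, y, z in units of 5 degrees (1.0 is 5 degrees); "hand": the finger opening in mm, from 0 to 85.4. A call has 1 to 20 rows; each row is the pose to reach, as a shift and turn from the pose commanded when the call began, along the tool's axes at that moment; what a row does not reach only later rows make up. A row lasts 1/10 s, in which the tool goes at most 50 mm and 8.59 degrees, less where a joint would pass 70% of its speed; a pose out of reach is approached as far as the arm can. A call with a gripper value outside its range is refused whole. The fingers move at their own pace and stop on an object; the grip force is fixed at half the most. Time passes only in rows, so rows that repeat a pose let the fingers close. It gives the time, the measured TCP pose, the force, the opening and the grip force at its end, in the units of the state.
- bot.get_obs(): the state, without advancing time (a new reading comes with each control period).
- bot.camera(name): name is "scene" or "side" or "wrist"; returns the picture (400x640x3 uint8, red, green, blue); there is no depth.
- bot.get_calibration(name): a dict with "vfov" (degrees; the focal length in pixels is half the picture's height over the tangent of half this angle, whatever the lens; pixels are square), "cx", "cy" (the principal point, pixels), "origin" and "rotation" of the camera in the world; the wrist camera has in their place "mount" (4x4, takes a point from camera to tool coordinates, whose origin is the TCP and whose axes are the flange's). Camera axes: x right, y up, looking along -z (the intrinsics and any distortion apply to the point x, -y, -z); pixel columns grow to the right and rows downward; lengths in m; the calibration is good to about 2 mm. The wrist camera is an equidistant fisheye: a pixel r from the principal point sees the ray r / f radians off the axis. A picture is of the moment at which its call begins: read the wrist's pose just before it. get_calibration takes no time and is no camera call.
- bot.job_done(): hands the job in; it is judged then, once.
Trained networks look in the newest picture that a camera, given by its name, has taken for a name from the list of things; names that differ only in an ending like _2 or _b are one class to them, and where a whole thing is asked for, a point or a joint stands for the part that bears it (a point fixed in the world has none). Each returns a list of dicts, best first, with "score" (0 to 1); they miss things now and then, are a little off and sometimes report something else, mostly with a low value. They report only what shows in the picture. A call takes as long as a camera call. They do not tell look-alikes from the thing itself.
- bot.look_for(camera, thing): "extent" ([centre column, centre row, width, height] in pixels, round what is visible of it).
- bot.outline_of(camera, thing): "region" (400x640 bool, what is visible of it) and "extent" ([centre column, centre row, width, height] in pixels, round what is visible of it).
The state is a dict: "clock": time; "joint_pos": joint angles; "joint_vel": joint speeds; "tau": joint torques, N m; "eef_pos": TCP position; "tool_rot": TCP orientation; "ft_force": force on the tool from outside, world axes, zero at the start; "ft_torque": the same for the moment, N m; "grip_width": finger opening in m; "grasp_force": force on a finger pad.
Only numpy, scipy, OpenCV 4.12 (cv2) and the standard library are available. Lean on these libraries where they do the work, as an engineer would, in place of code of your own. Each camera call takes 0.05 s, during which the arm holds its last target. There are 200 camera calls.

## Working session

There is one attempt and no reset: what is moved stays moved. The work goes in short steps, Python scripts to look and compute and a tool call to move; the robot and the scene stay as the last step left them, time stands still between calls to the robot, and variables do not carry over. Pictures are saved under pics/ and viewed, at most 10 in all, crops included, and the job is handed in when it is done.

Besides the shell and the picture viewer there is one more tool, called after ">>>" as name(argument=value, ...), one argument or row to a line, values as JSON. drive_tool: Moves the arm, as the interface text tells. Its arguments: {"type":"object","properties":{"rows":{"type":"array","items":{"type":"object","properties":{"dx":{"type":"number"},"dy":{"type":"number"},"dz":{"type":"number"},"wx":{"type":"number"},"wy":{"type":"number"},"wz":{"type":"number"},"hand":{"type":"number"}}}}},"required":["rows"]}

```bash
mkdir -p pics; cat > h.py <<'E'
import numpy as np, cv2
from workcell import bot
def ray(name,u,v):
    c=bot.get_calibration(name); f=200/np.tan(np.radians(c['vfov'])/2)
    d=np.array([(u-c['cx'])/f,-(v-c['cy'])/f,-1.]); R=np.array(c['rotation'])
    return np.array(c['origin']),R@d
def at_z(name,u,v,z):
    o,d=ray(name,u,v); return o+d*(z-o[2])/d[2]
def proj(name,p):
    c=bot.get_calibration(name); f=200/np.tan(np.radians(c['vfov'])/2)
    q=np.array(c['rotation']).T@(np.array(p)-np.array(c['origin']))
    return c['cx']-f*q[0]/q[2], c['cy']+f*q[1]/q[2]
def save(n,im): cv2.imwrite('pics/'+n,im[...,::-1])
E
python3 - <<'E'
from h import *
o=bot.get_obs(); print(o['clock'],o['eef_pos'],o['tool_rot'],o['ft_force'],o['grip_width'])
for n in ['scene','side','wrist']:
    save(n+'0.png',bot.camera(n)); c=bot.get_calibration(n); print(n,c)
    for t in ['stock_bin','loose_pack']:
        print(n,t,[(np.round(r['extent']),round(r['score'],2)) for r in bot.look_for(n,t)])
a=[cv2.imread(f'pics/{n}0.png') for n in ['scene','side']]
E
```

```text
0.0 [ 0.14939943 -0.47652713  0.24141471] [ 9.88483250e-01  1.51326788e-01 -1.52424239e-04 -1.02229065e-03] [-0.38004598 -0.61721419 -0.31085421] 0.08559376164988626
scene {'vfov': 51.010610388300435, 'cx': 317.9573605336159, 'cy': 197.13070823247958, 'origin': array([1.06968823, 0.07809504, 0.90721318]), 'rotation': array([0.17988917, 0.20893837, 0.74468866, 0.60780214])}
scene stock_bin [(array([276., 218., 110.,  58.]), 0.64)]
scene loose_pack [(array([430., 243.,  37.,  30.]), 0.86), (array([242., 200.,  40.,  30.]), 0.74)]
side {'vfov': 46.979371553370186, 'cx': 317.61657197408624, 'cy': 188.37981373920505, 'origin': array([0.18836316, 0.8602608 , 0.65721153]), 'rotation': array([-0.08543776,  0.47311225,  0.86188618, -0.16129913])}
side stock_bin []
side loose_pack [(array([232., 254.,  31.,  56.]), 0.68)]
wrist {'vfov': 65.70646984690485, 'cx': 318.353534665742, 'cy': 198.26131281621906, 'mount': array([[-2.08241823e-04,  9.54696956e-01,  2.97579701e-01,
         7.73572212e-02],
       [ 9.99998470e-01,  7.15719057e-04, -1.59639014e-03,
        -1.10061353e-03],
       [-1.73705227e-03,  2.97578914e-01, -9.54695644e-01,
        -1.31718817e-01],
       [ 0.00000000e+00,  0.00000000e+00,  0.00000000e+00,
         1.00000000e+00]])}
wrist stock_bin []
wrist loose_pack []
```

View pics/scene0.png

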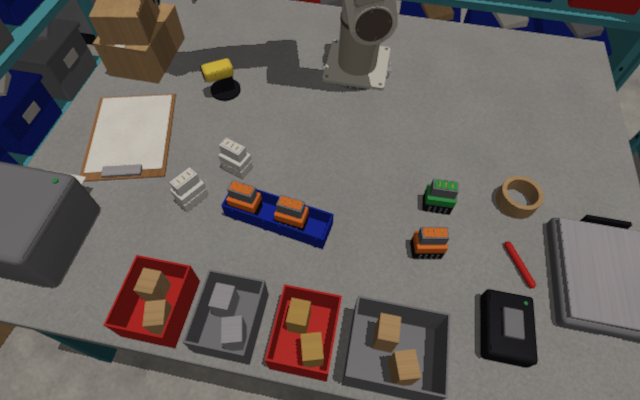

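View pics/side0.png

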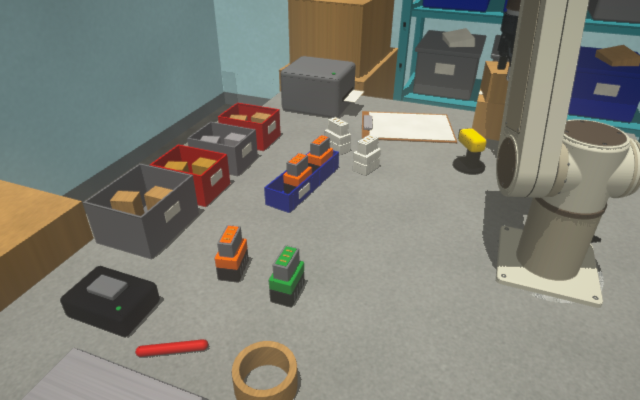

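Candidates, as (scene pixel; side pixel):
- **(430,243; 232,254):** orange band, standing alone left of the bin. This is the loose pack.
- **(441,196; 288,275):** green band, the wrong type.
- **(235,157) and (187,188):** white look-alikes, not meant.
- **(243,195) and (291,212):** orange packs in the blue bin. The first is at the -y end and the second is the middle pack.

Next I confirm this in a crop and measure by fitting silhouettes.

```bash
cat >> h.py <<'E'
from scipy.spatial.transform import Rotation as Ro
from scipy.optimize import minimize
CAL={}
def projs(name,P):
    c=CAL.setdefault(name,bot.get_calibration(name)); f=200/np.tan(np.radians(c['vfov'])/2)
    q=(np.array(P)-c['origin'])@Ro.from_quat(c['rotation']).as_matrix()
    return np.c_[c['cx']-f*q[:,0]/q[:,2], c['cy']+f*q[:,1]/q[:,2]]
def box(x,y,yaw,sx,sy,z0,z1):
    P=np.array([[a*sx/2,b*sy/2,z] for a in(-1,1) for b in(-1,1) for z in(z0,z1)])
    c,s=np.cos(yaw),np.sin(yaw); P[:,:2]=P[:,:2]@np.array([[c,s],[-s,c]])+[x,y]; return P
def sil(name,boxes,S=4):
    m=np.zeros((400*S,640*S),np.uint8)
    for B in boxes:
        cv2.fillConvexPoly(m,cv2.convexHull(np.round((projs(name,B)+.5)*S).astype(np.int32)),1)
    return cv2.resize(m.astype(np.float32),(640,400),interpolation=cv2.INTER_AREA)
def pack(x,y,yaw,z=0): return [box(x,y,yaw,.046,.07,z,z+.06),box(x,y,yaw,.03,.06,z+.06,z+.094)]
def fit(masks,model,p0,step):
    def L(p): 
        return sum(np.abs(sil(n,model(p))-m).sum()/m.sum() for n,m in masks.items())
    step=np.array(step); best=None
    for k in range(3):
        p0=np.array(p0); sx=np.vstack([p0]+[p0+np.eye(len(p0))[i]*step[i]/(k+1) for i in range(len(p0))])
        r=minimize(L,p0,method='Nelder-Mead',options=dict(initial_simplex=sx,xatol=1e-4,fatol=1e-4,maxiter=150)); p0=r.x
    return r.x,r.fun
E
sed -i "s/R=np.array(c\['rotation'\])$/R=Ro.from_quat(c['rotation']).as_matrix()/" h.py
python3 - <<'E'
from h import *
I={n:bot.camera(n) for n in('scene','side')}
def hsv(n): return cv2.cvtColor(I[n],cv2.COLOR_RGB2HSV)
out={}
for n in I:
    for r in bot.outline_of(n,'loose_pack'): print(n,np.round(r['extent']),round(r['score'],2)); out.setdefault(n,[]).append(r)
    for r in bot.outline_of(n,'stock_bin'): print(n,'bin',np.round(r['extent']),round(r['score'],2)); np.save(f'bin_{n}.npy',r['region'])
seed={'scene':(430,243),'side':(232,254)}
M={}
for n in I:
    for r in out.get(n,[]):
        if np.hypot(r['extent'][0]-seed[n][0],r['extent'][1]-seed[n][1])<12: M[n]=r['region'].astype(np.float32);break
print(M.keys())
p=at_z('scene',430,243,.05); print(p, at_z('side',232,254,.05))
x,f=fit(M,lambda p:pack(*p),[p[0],p[1],0.],[.01,.01,.2]); print('loose',x,f)
for n in M: print(n,fit({n:M[n]},lambda p:pack(*p),x,[.01,.01,.1]))
p1=at_z('scene',243,195,.07);p2=at_z('scene',291,212,.07); print(p1,p2)
# bin: blue+packs mask inside roi
roi={'scene':(215,175,340,250),'side':(260,130,345,210)}
BM={}
for n in I:
    h=hsv(n); m=((h[...,0]>105)&(h[...,0]<130)&(h[...,1]>150)).astype(np.uint8)
    a=roi[n]; k=np.zeros_like(m);k[a[1]:a[3],a[0]:a[2]]=1; BM[n]=(m*k)
    np.save(f'blue_{n}.npy',BM[n]); print(n,BM[n].sum())
s=cv2.resize(I['scene'][165:265,205:465],None,fx=3,fy=3,interpolation=cv2.INTER_CUBIC)
t=cv2.resize(I['side'][130:310,200:390],(0,0),fx=1.6,fy=1.6,interpolation=cv2.INTER_CUBIC)
c=np.zeros((590,780,3),np.uint8); c[:300]=s; c[300:588,:304]=t
b=cv2.resize(np.repeat(BM['scene'][165:265,205:345,None]*255,3,2),None,fx=2,fy=2); c[300:500,310:590]=b
b=cv2.resize(np.repeat(BM['side'][125:215,255:350,None]*255,3,2),None,fx=1.9,fy=1.9); c[300:300+b.shape[0],595:595+b.shape[1]]=b
save('crop1.png',c)
E
```

```text
scene [431. 243.  39.  35.] 0.65
side [229. 254.  32.  58.] 0.75
side [297. 175.  30.  39.] 0.24
side bin [301. 183.  73.  63.] 0.76
dict_keys(['scene', 'side'])
[0.61022787 0.25723489 0.05      ] [0.59882124 0.26141285 0.05      ]
loose [0.60547819 0.25533853 0.26007469] 0.12242062389850616
scene (array([0.60549501, 0.25581992, 0.24152248]), np.float64(0.05479831621050835))
side (array([0.60584261, 0.25473458, 0.27283212]), np.float64(0.06378865987062454))
[ 0.58479664 -0.18726254  0.07      ] [ 0.60669092 -0.06605664  0.07      ]
scene 2170
side 49
```

View pics/crop1.png

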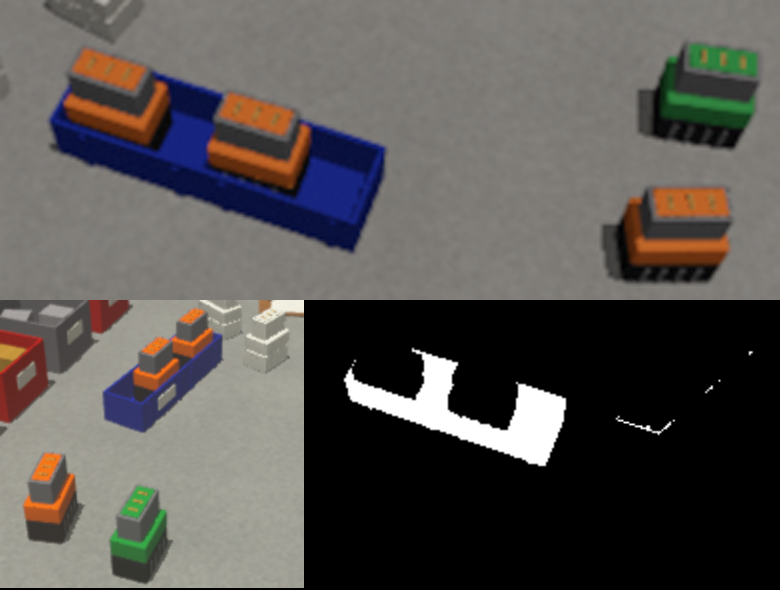

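The crop confirms it: the loose orange pack is at lower right (scene 430,243) and the green one is above it. The blue bin has an orange pack at its -y (left) end and another in the middle. Next I fit the bin and the stored packs together.

```bash
cat > b.py <<'E'
from h import *
roi={'scene':(212,170,342,252),'side':(258,128,345,212)}
def binmodel(p):
    x,y,w,s1,s2=p; f=np.array([-np.sin(w),np.cos(w)])
    B=[box(x,y,w,.072,.258,0,.052)]
    for s in(s1,s2): B+=pack(*(np.array([x,y])+f*s),w,.004)
    return B
def mask(n,I):
    h=cv2.cvtColor(I,cv2.COLOR_RGB2HSV); m=((h[...,1]>110)&(h[...,2]>25)).astype(np.uint8)
    a=roi[n]; k=np.zeros_like(m);k[a[1]:a[3],a[0]:a[2]]=1; m*=k
    m=cv2.morphologyEx(m,cv2.MORPH_CLOSE,cv2.getStructuringElement(cv2.MORPH_ELLIPSE,(11,11)))
    c,_=cv2.findContours(m,cv2.RETR_EXTERNAL,cv2.CHAIN_APPROX_NONE); m[:]=0
    cv2.drawContours(m,[max(c,key=cv2.contourArea)],-1,1,-1); return m.astype(np.float32)
E
python3 - <<'E'
from b import *
I={n:cv2.imread(f'pics/{n}0.png')[...,::-1].copy() for n in('scene','side')}
M={n:mask(n,I[n]) for n in I}
p0=[.61,-.09,np.arctan2(-.022,.121),-.085,.02]
x,f=fit(M,binmodel,p0,[.01,.01,.1,.01,.01]); print(np.round(x,4),f)
for n in M: 
    r=fit({n:M[n]},binmodel,x,[.005,.005,.05,.01,.01]); print(n,np.round(r[0],4),r[1])
t=[]
for n in I:
    im=I[n].copy(); 
    for B in binmodel(x)+pack(.6055,.2553,.26):
        cv2.polylines(im,[cv2.convexHull(np.round(projs(n,B)).astype(np.int32))],1,(255,255,0),1)
    t.append(im)
c=np.zeros((590,780,3),np.uint8);c[:300]=cv2.resize(t[0][165:265,205:465],None,fx=3,fy=3)
c[300:588,:304]=cv2.resize(t[1][130:310,200:390],None,fx=1.6,fy=1.6)
c[300:588,320:624]=cv2.resize(np.repeat((M['side'][130:310,200:390,None]*255).astype(np.uint8),3,2),None,fx=1.6,fy=1.6)
save('fit1.png',c)
E
```

```text
Traceback (most recent call last):
  File "h.py", line 36, in fit
    r=minimize(L,p0,method='Nelder-Mead',options=dict(initial_simplex=sx,xatol=1e-4,fatol=1e-4,maxiter=150)); p0=r.x
  File "h.py", line 32, in L
    return sum(np.abs(sil(n,model(p))-m).sum()/m.sum() for n,m in masks.items())
  File "h.py", line 32, in <genexpr>
    return sum(np.abs(sil(n,model(p))-m).sum()/m.sum() for n,m in masks.items())
                      ~~~^^^^^^^^^^^^
  File "h.py", line 27, in sil
    cv2.fillConvexPoly(m,cv2.convexHull(np.round((projs(name,B)+.5)*S).astype(np.int32)),1)
                                                  ~~~~~^^^^^^^^
  File "h.py", line 18, in projs
    c=CAL.setdefault(name,bot.get_calibration(name)); f=200/np.tan(np.radians(c['vfov'])/2)
                          ~~~~~~~~~~~~~~~~~~~^^^^^^
ValueError: time passes only in moves, steps and waits
```

Calling `get_calibration` repeatedly is refused, so I'll cache it.

```bash
sed -i "s/^CAL={}/CAL={n:bot.get_calibration(n) for n in('scene','side','wrist')}/; s/c=CAL.setdefault(name,bot.get_calibration(name))/c=CAL[name]/; s/    c=bot.get_calibration(name);/    c=CAL[name];/" h.py
cat > fitb.py <<'E'
from b import *
I={n:cv2.imread(f'pics/{n}0.png')[...,::-1].copy() for n in('scene','side')}
M={n:mask(n,I[n]) for n in I}
p0=[.61,-.09,np.arctan2(-.022,.121),-.085,.02]
x,f=fit(M,binmodel,p0,[.01,.01,.1,.01,.01]); print(np.round(x,4),f)
for n in M: 
    r=fit({n:M[n]},binmodel,x,[.005,.005,.05,.01,.01]); print(n,np.round(r[0],4),r[1])
t=[]
for n in I:
    im=I[n].copy(); 
    for B in binmodel(x)+pack(.6055,.2553,.26):
        cv2.polylines(im,[cv2.convexHull(np.round(projs(n,B)).astype(np.int32))],1,(255,255,0),1)
    t.append(im)
c=np.zeros((590,780,3),np.uint8);c[:300]=cv2.resize(t[0][165:265,205:465],None,fx=3,fy=3)
c[300:588,:304]=cv2.resize(t[1][130:310,200:390],None,fx=1.6,fy=1.6)
c[300:588,320:624]=cv2.resize(np.repeat((M['side'][130:310,200:390,None]*255).astype(np.uint8),3,2),None,fx=1.6,fy=1.6)
save('fit1.png',c)
print(bot.get_obs()['clock'])
E
python3 fitb.py
```

```text
[ 0.5965 -0.1065 -0.1315 -0.0766  0.0336] 0.548420250415802
scene [ 0.5955 -0.105  -0.1552 -0.0812  0.0417] 0.04867711290717125
side [ 0.6025 -0.1114 -0.0851 -0.08    0.0296] 0.4473258852958679
0.75
```

View pics/fit1.png

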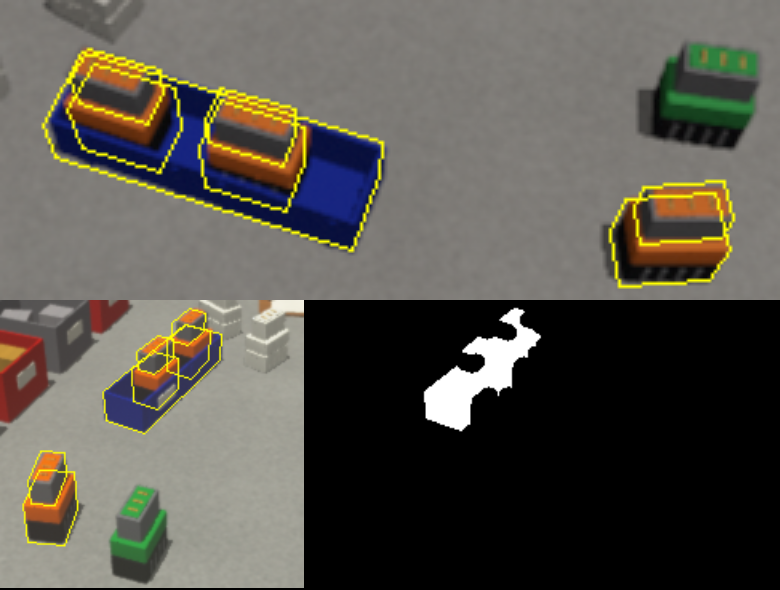

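The scene-only fit is good: bin at (0.596, -0.105), yaw about -0.155, packs near -0.085 and +0.04 along it, which matches the description. The side mask was spoilt by the bin's label. Loose pack is at about (0.6055, 0.255), yaw about 0.25. Next, a close look from above the bin.

>>> drive_tool(
  rows=[
    {"dz": -1},
    {"dx": 11.3,"dy": -5.5,"dz": -1.2,"wz": -12.7},
    {"dx": 11.3,"dy": -5.5,"dz": -1.2,"wz": -12.7},
    {"dx": 11.3,"dy": -5.5,"dz": -1.2,"wz": -12.7},
    {"dx": 11.3,"dy": -5.5,"dz": -1.2,"wz": -12.7},
    {"dx": 11.3,"dy": -5.5,"dz": -1.2,"wz": -12.7},
    {"dx": 11.3,"dy": -5.5,"dz": -1.2,"wz": -12.7},
    {"dx": 11.3,"dy": -5.5,"dz": -1.2,"wz": -12.7},
    {"dx": 11.3,"dy": -5.5,"dz": -1.2,"wz": -12.7},
    {"dx": 11.3,"dy": -5.5,"dz": -1.2,"wz": -12.7},
    {"dx": 11.3,"dy": -5.5,"dz": -1.2,"wz": -12.7},
    {"dx": 11.3,"dy": -5.5,"dz": -1.2,"wz": -12.7},
    {"dx": 11.3,"dy": -5.5,"dz": -1.2,"wz": -12.7},
    {"dx": 11.3,"dy": -5.5,"dz": -1.2,"wz": -12.7},
    {"dx": 11.3,"dy": -5.5,"dz": -1.2,"wz": -12.7},
    {"dx": 11.3,"dy": -5.5,"dz": -1.2,"wz": -12.7},
    {"dx": 11.3,"dy": -5.5,"dz": -1.2,"wz": -12.7},
    {"dx": 11.3,"dy": -5.5,"dz": -1.2,"wz": -12.7,"hand": 0},
    {"dx": 11.3,"dy": -5.5,"dz": -1.2,"wz": -12.7,"hand": 0},
    {"dx": 11.3,"dy": -5.5,"dz": -1.2,"wz": -12.7,"hand": 0},
  ],
)

```text
invalid input at $.rows[0]: expected keys dx, dy, dz, wx, wy, wz, hand
```

>>> drive_tool(
  rows=[
    {"dx": 0,"dy": 0,"dz": -1,"wx": 0,"wy": 0,"wz": 0,"hand": 85},
    {"dx": 11.3,"dy": -5.5,"dz": -1.2,"wx": 0,"wy": 0,"wz": -12.7,"hand": 0},
    {"dx": 11.3,"dy": -5.5,"dz": -1.2,"wx": 0,"wy": 0,"wz": -12.7,"hand": 0},
    {"dx": 11.3,"dy": -5.5,"dz": -1.2,"wx": 0,"wy": 0,"wz": -12.7,"hand": 0},
    {"dx": 11.3,"dy": -5.5,"dz": -1.2,"wx": 0,"wy": 0,"wz": -12.7,"hand": 0},
    {"dx": 11.3,"dy": -5.5,"dz": -1.2,"wx": 0,"wy": 0,"wz": -12.7,"hand": 0},
    {"dx": 11.3,"dy": -5.5,"dz": -1.2,"wx": 0,"wy": 0,"wz": -12.7,"hand": 0},
    {"dx": 11.3,"dy": -5.5,"dz": -1.2,"wx": 0,"wy": 0,"wz": -12.7,"hand": 0},
    {"dx": 11.3,"dy": -5.5,"dz": -1.2,"wx": 0,"wy": 0,"wz": -12.7,"hand": 0},
    {"dx": 11.3,"dy": -5.5,"dz": -1.2,"wx": 0,"wy": 0,"wz": -12.7,"hand": 0},
    {"dx": 11.3,"dy": -5.5,"dz": -1.2,"wx": 0,"wy": 0,"wz": -12.7,"hand": 0},
    {"dx": 11.3,"dy": -5.5,"dz": -1.2,"wx": 0,"wy": 0,"wz": -12.7,"hand": 0},
    {"dx": 11.3,"dy": -5.5,"dz": -1.2,"wx": 0,"wy": 0,"wz": -12.7,"hand": 0},
    {"dx": 11.3,"dy": -5.5,"dz": -1.2,"wx": 0,"wy": 0,"wz": -12.7,"hand": 0},
    {"dx": 11.3,"dy": -5.5,"dz": -1.2,"wx": 0,"wy": 0,"wz": -12.7,"hand": 0},
    {"dx": 11.3,"dy": -5.5,"dz": -1.2,"wx": 0,"wy": 0,"wz": -12.7,"hand": 0},
    {"dx": 11.3,"dy": -5.5,"dz": -1.2,"wx": 0,"wy": 0,"wz": -12.7,"hand": 0},
    {"dx": 11.3,"dy": -5.5,"dz": -1.2,"wx": 0,"wy": 0,"wz": -12.7,"hand": 0},
    {"dx": 11.3,"dy": -5.5,"dz": -1.2,"wx": 0,"wy": 0,"wz": -12.7,"hand": 0},
    {"dx": 11.3,"dy": -5.5,"dz": -1.2,"wx": 0,"wy": 0,"wz": -12.7,"hand": 0},
  ],
)

```text
clock: 2.75
eef_pos: [0.6061, -0.0465, 0.3029]
tool_rot: [0.761, 0.648, 0.0, 0.0]
ft_force: [0.3, 0.1, 0.2]
grip_width: 0.0
grasp_force: 0.0
```

```bash
cat > w.py <<'E'
from b import *
def wcam():
    o=bot.get_obs(); c=CAL['wrist']; R=Ro.from_quat(o['tool_rot']).as_matrix(); m=c['mount']
    return (R@m[:3,3]+o['eef_pos'], R@m[:3,:3], c)
def wproj(W,P):
    t,R,c=W; q=(np.array(P)-t)@R; f=200/np.tan(np.radians(c['vfov'])/2)
    v=np.c_[q[:,0],-q[:,1]]; r=np.hypot(*v.T); th=np.arctan2(r,-q[:,2])
    return [c['cx'],c['cy']]+v/np.maximum(r,1e-9)[:,None]*(f*th)[:,None]
def wray(W,u,v):
    t,R,c=W; f=200/np.tan(np.radians(c['vfov'])/2); a=np.array([u-c['cx'],v-c['cy']]); r=np.hypot(*a); th=r/f
    d=np.array([a[0]/r*np.sin(th),-a[1]/r*np.sin(th),-np.cos(th)]); return t,R@d
def wz(W,u,v,z): t,d=wray(W,u,v); return t+d*(z-t[2])/d[2]
def draw(im,W,P,col=(255,255,0)):
    for a,b,z in[(0,1,0)]: pass
    top=P[[1,3,7,5]]; cv2.polylines(im,[np.round(wproj(W,top)).astype(np.int32)],1,col,1)
def pose():
    o=bot.get_obs(); e=o['eef_pos']; R=Ro.from_quat(o['tool_rot']).as_matrix()
    print('t',round(o['clock'],2),'tcp',np.round(e,4),'th',round(np.arctan2(R[1,0],R[0,0]),4),'zaxis',np.round(R[:,2],3),'F',np.round(o['ft_force'],1),'w',round(o['grip_width'],4),'j',np.round(o['joint_pos'],2))
    return e,R
E
python3 - <<'E'
from w import *
pose(); W=wcam(); im=bot.camera('wrist'); np.save('w1.npy',im); 
import pickle; pickle.dump(W,open('w1.pkl','wb'))
d=im.copy(); p=[.5955,-.105,-.155,-.0865,.039]
for B in binmodel(p): draw(d,W,B)
save('w1.png',d)
E
```

```text
t 2.75 tcp [ 0.6061 -0.0465  0.3029] th 1.4107 zaxis [ 0.001 -0.    -1.   ] F [0.3 0.1 0.2] w 0.0 j [-0.08  0.45  0.47  1.58 -0.    1.65]
```

View pics/w1.png

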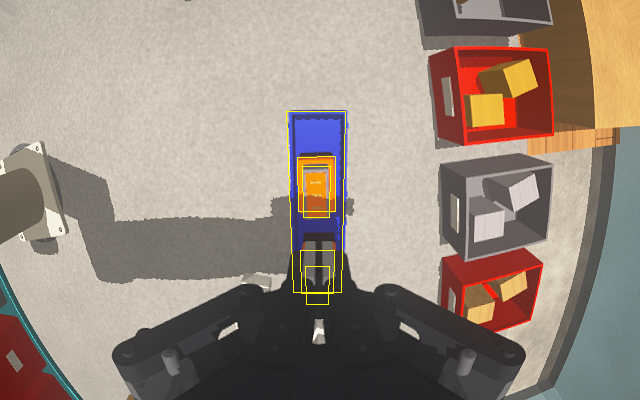

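The bin model overlays well: rim at rows 111 to 293, columns 288 to 346, and the middle pack's +y body edge at row 157. The free gap at the +y end is about 51 mm. I'll lower the shut fingers into that gap.

>>> drive_tool(
  rows=[
    {"dx": 0.8,"dy": -0.03,"dz": 0.5,"wx": 0,"wy": 0,"wz": 0,"hand": 0},
    {"dx": 0.8,"dy": -0.03,"dz": 1.3,"wx": 0,"wy": 0,"wz": 0,"hand": 0},
    {"dx": 0.8,"dy": -0.03,"dz": 2.1,"wx": 0,"wy": 0,"wz": 0,"hand": 0},
    {"dx": 0.8,"dy": -0.03,"dz": 2.9,"wx": 0,"wy": 0,"wz": 0,"hand": 0},
    {"dx": 0.8,"dy": -0.03,"dz": 3.5,"wx": 0,"wy": 0,"wz": 0,"hand": 0},
    {"dx": 0.8,"dy": -0.03,"dz": 3.5,"wx": 0,"wy": 0,"wz": 0,"hand": 0},
  ],
)

```text
clock: 3.4
eef_pos: [0.6073, -0.0061, 0.1222]
tool_rot: [0.761, 0.649, -0.004, -0.003]
ft_force: [-0.0, 0.1, -1.2]
grip_width: 0.0001
grasp_force: 0.0
```

```bash
python3 - <<'E'
from w import *
pose(); W=wcam(); im=bot.camera('wrist'); d=im.copy(); p=[.5955,-.105,-.155,-.0865,.039]
for B in binmodel(p): draw(d,W,B)
s=bot.camera('side')[110:220,250:360]; 
e,R=pose(); f=np.array([-np.sin(-.155),np.cos(-.155)]); v=e[:2]-p[:2]; print('s',v@f,'lat',v@[f[1],-f[0]])
c=np.zeros((400,800,3),np.uint8); c[:,:360]=d[:,140:500]; c[:,400:]=cv2.resize(s,(400,400)); save('w2.png',c)
E
```

```text
t 3.4 tcp [ 0.6073 -0.0061  0.1222] th 1.4118 zaxis [-0.011  0.    -1.   ] F [-0.   0.1 -1.2] w 0.0001 j [-0.01  0.53  0.12  1.17 -0.    1.72]
t 3.5 tcp [ 0.6113 -0.0061  0.1277] th 1.4118 zaxis [-0.001 -0.    -1.   ] F [-0.2  0.1  0.5] w -0.0002 j [-0.01  0.53  0.13  1.17 -0.    1.72]
s 0.1001378526979572 lat 0.0002950843055116014
```

View pics/w2.png

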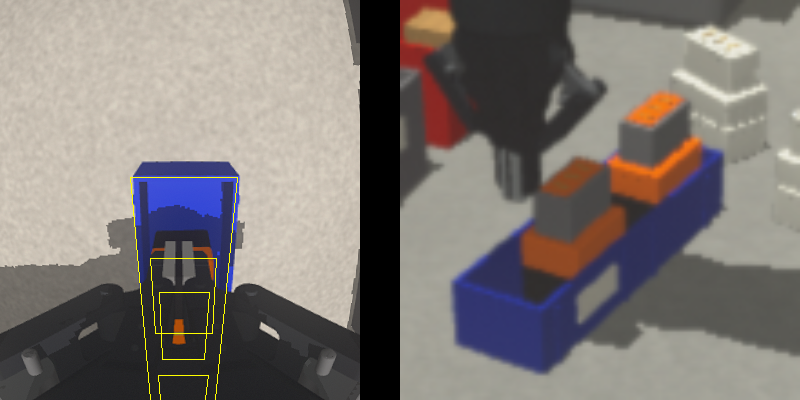

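The fingers are over the +y gap (tips at crop columns 163 to 195, rows 240 to 283). The pack's near edge is at row 248, a few mm nearer than modelled, and still clear. I'll shift 2 mm towards the wall and go down.

>>> drive_tool(
  rows=[
    {"dx": 0.05,"dy": 0,"dz": 0.3,"wx": 0,"wy": 0,"wz": 0,"hand": 0},
    {"dx": 0.05,"dy": 0,"dz": 0.6,"wx": 0,"wy": 0,"wz": 0,"hand": 0},
    {"dx": 0.05,"dy": 0,"dz": 0.9,"wx": 0,"wy": 0,"wz": 0,"hand": 0},
    {"dx": 0.05,"dy": 0,"dz": 1.2,"wx": 0,"wy": 0,"wz": 0,"hand": 0},
    {"dx": 0.05,"dy": 0,"dz": 1.45,"wx": 0,"wy": 0,"wz": 0,"hand": 0},
    {"dx": 0.05,"dy": 0,"dz": 1.65,"wx": 0,"wy": 0,"wz": 0,"hand": 0},
    {"dx": 0.05,"dy": 0,"dz": 1.65,"wx": 0,"wy": 0,"wz": 0,"hand": 0},
    {"dx": 0.05,"dy": 0,"dz": 1.65,"wx": 0,"wy": 0,"wz": 0,"hand": 0},
  ],
)

```text
clock: 4.3
eef_pos: [0.6122, -0.0035, 0.0455]
tool_rot: [0.761, 0.649, 0.0, 0.0]
ft_force: [0.1, 0.5, -0.0]
grip_width: -0.0003
grasp_force: 0.0
```

>>> drive_tool(
  rows=[
    {"dx": -0.1,"dy": 0,"dz": 0,"wx": 0,"wy": 0,"wz": 0,"hand": 0},
    {"dx": -0.16,"dy": 0,"dz": 0,"wx": 0,"wy": 0,"wz": 0,"hand": 0},
    {"dx": -0.22,"dy": 0,"dz": 0,"wx": 0,"wy": 0,"wz": 0,"hand": 0},
    {"dx": -0.28,"dy": 0,"dz": 0,"wx": 0,"wy": 0,"wz": 0,"hand": 0},
    {"dx": -0.34,"dy": 0,"dz": 0,"wx": 0,"wy": 0,"wz": 0,"hand": 0},
    {"dx": -0.4,"dy": 0,"dz": 0,"wx": 0,"wy": 0,"wz": 0,"hand": 0},
    {"dx": -0.46,"dy": 0,"dz": 0,"wx": 0,"wy": 0,"wz": 0,"hand": 0},
    {"dx": -0.52,"dy": 0,"dz": 0,"wx": 0,"wy": 0,"wz": 0,"hand": 0},
    {"dx": -0.58,"dy": 0,"dz": 0,"wx": 0,"wy": 0,"wz": 0,"hand": 0},
    {"dx": -0.64,"dy": 0,"dz": 0,"wx": 0,"wy": 0,"wz": 0,"hand": 0},
    {"dx": -0.7,"dy": 0,"dz": 0,"wx": 0,"wy": 0,"wz": 0,"hand": 0},
  ],
)

```text
clock: 5.4
eef_pos: [0.6063, -0.038, 0.045]
tool_rot: [0.761, 0.649, 0.0, 0.0]
ft_force: [0.2, 4.3, 2.9]
grip_width: -0.0002
grasp_force: 0.4
```

Pushing with about 4 N, as expected. I'll continue.

>>> drive_tool(
  rows=[
    {"dx": -0.06,"dy": 0,"dz": 0,"wx": 0,"wy": 0,"wz": 0,"hand": 0},
    {"dx": -0.12,"dy": 0,"dz": 0,"wx": 0,"wy": 0,"wz": 0,"hand": 0},
    {"dx": -0.18,"dy": 0,"dz": 0,"wx": 0,"wy": 0,"wz": 0,"hand": 0},
    {"dx": -0.24,"dy": 0,"dz": 0,"wx": 0,"wy": 0,"wz": 0,"hand": 0},
    {"dx": -0.3,"dy": 0,"dz": 0,"wx": 0,"wy": 0,"wz": 0,"hand": 0},
    {"dx": -0.36,"dy": 0,"dz": 0,"wx": 0,"wy": 0,"wz": 0,"hand": 0},
    {"dx": -0.42,"dy": 0,"dz": 0,"wx": 0,"wy": 0,"wz": 0,"hand": 0},
    {"dx": -0.47,"dy": 0,"dz": 0,"wx": 0,"wy": 0,"wz": 0,"hand": 0},
    {"dx": -0.5,"dy": 0,"dz": 0,"wx": 0,"wy": 0,"wz": 0,"hand": 0},
    {"dx": -0.5,"dy": 0,"dz": 0,"wx": 0,"wy": 0,"wz": 0,"hand": 0},
  ],
)

```text
clock: 6.4
eef_pos: [0.6021, -0.0631, 0.0448]
tool_rot: [0.761, 0.649, -0.0, 0.0]
ft_force: [0.9, 2.9, 2.8]
grip_width: 0.0
grasp_force: 0.0
```

>>> drive_tool(
  rows=[
    {"dx": 0.1,"dy": 0,"dz": 0,"wx": 0,"wy": 0,"wz": 0,"hand": 0},
    {"dx": 0.15,"dy": 0,"dz": -0.6,"wx": 0,"wy": 0,"wz": 0,"hand": 0},
    {"dx": 0.15,"dy": 0,"dz": -1.5,"wx": 0,"wy": 0,"wz": 0,"hand": 0},
    {"dx": 0.15,"dy": 0,"dz": -2.5,"wx": 0,"wy": 0,"wz": 0,"hand": 0},
    {"dx": 0.3,"dy": 0,"dz": -3.4,"wx": 0,"wy": 0,"wz": 0,"hand": 0},
    {"dx": 5.2,"dy": -0.5,"dz": -5.1,"wx": 0,"wy": 0,"wz": -4.7,"hand": 60},
    {"dx": 5.2,"dy": -0.5,"dz": -5.1,"wx": 0,"wy": 0,"wz": -4.7,"hand": 60},
    {"dx": 5.2,"dy": -0.5,"dz": -5.1,"wx": 0,"wy": 0,"wz": -4.7,"hand": 60},
    {"dx": 5.2,"dy": -0.5,"dz": -5.1,"wx": 0,"wy": 0,"wz": -4.7,"hand": 60},
    {"dx": 5.2,"dy": -0.5,"dz": -5.1,"wx": 0,"wy": 0,"wz": -4.7,"hand": 60},
    {"dx": 5.2,"dy": -0.5,"dz": -5.1,"wx": 0,"wy": 0,"wz": -4.7,"hand": 60},
    {"dx": 5.2,"dy": -0.5,"dz": -5.1,"wx": 0,"wy": 0,"wz": -4.7,"hand": 60},
    {"dx": 5.2,"dy": -0.5,"dz": -5.1,"wx": 0,"wy": 0,"wz": -4.7,"hand": 60},
    {"dx": 5.2,"dy": -0.5,"dz": -5.1,"wx": 0,"wy": 0,"wz": -4.7,"hand": 60},
    {"dx": 5.2,"dy": -0.5,"dz": -5.1,"wx": 0,"wy": 0,"wz": -4.7,"hand": 60},
    {"dx": 5.2,"dy": -0.5,"dz": -5.1,"wx": 0,"wy": 0,"wz": -4.7,"hand": 60},
  ],
)

```text
clock: 8.0
eef_pos: [0.6187, 0.1964, 0.2996]
tool_rot: [0.614, 0.79, -0.0, -0.0]
ft_force: [-0.6, 0.4, -0.7]
grip_width: 0.0596
grasp_force: 0.0
```

```bash
python3 - <<'E'
from w import *
pose(); W=wcam(); im=bot.camera('wrist'); sc=bot.camera('scene'); np.save('sc3.npy',sc)
h=cv2.cvtColor(im,cv2.COLOR_RGB2HSV); m=((h[...,0]<22)&(h[...,1]>150)&(h[...,2]>90)).astype(np.uint8)
c0=wproj(W,[[.6055,.2553,.07]])[0]; print('expected px',c0)
n,l,st,ce=cv2.connectedComponentsWithStats(m)
for i in range(1,n):
    if st[i,4]>60: print(st[i],ce[i])
d=im.copy()
for B in pack(.6055,.2553,.25): draw(d,W,B)
c=np.zeros((400,800,3),np.uint8); c[:,:480]=cv2.resize(d[60:260,200:440],(480,400)); c[:240,485:797]=cv2.resize(sc[165:265,205:335],(312,240)); save('w3.png',c)
np.save('w3.npy',im); import pickle; pickle.dump(W,open('w3.pkl','wb'))
E
```

```text
t 8.0 tcp [0.6187 0.1964 0.2996] th 1.8201 zaxis [-0.001 -0.    -1.   ] F [-0.6  0.4 -0.7] w 0.0596 j [ 0.31  0.55  0.62  1.64 -0.    1.63]
expected px [318.81978765 118.46797629]
[300  89  41  58 629] [318.6327504 115.0445151]
[560  92  59  47 404] [590.12128713 119.32178218]
[309  95  23  49 834] [319.82973621 119.941247  ]
[410 258  89  47 908] [450.73568282 282.75881057]
[378 304  10  28 140] [382.40714286 316.83571429]
[250 318  28  21 349] [263.93409742 327.63896848]
[422 339  26  15 266] [433.57518797 346.34586466]
```

View pics/w3.png

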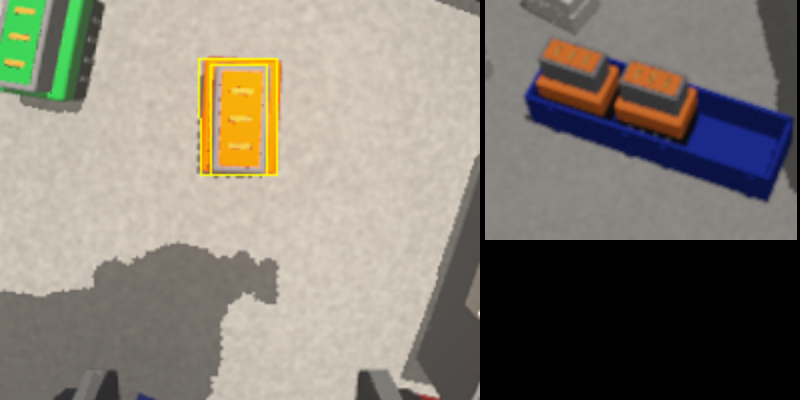

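The loose pack (orange top with contacts, crop 240,118) matches the model to about 1 mm. Green is clear at upper left. The scene view shows the middle pack upright and slid over, with a wide gap at the +y end. One refinement of the loose pack's yaw and centre.

```bash
python3 - <<'E'
from w import *
import pickle
W=pickle.load(open('w3.pkl','rb')); im=np.load('w3.npy')
h=cv2.cvtColor(im,cv2.COLOR_RGB2HSV); m=((h[...,0]<24)&(h[...,1]>120)&(h[...,2]>90)).astype(np.uint8)
roi=np.zeros_like(m); roi[93:146,306:335]=1; 
def rect(mask,z):
    ys,xs=np.nonzero(mask); P=np.array([wz(W,u,v,z)[:2] for u,v in zip(xs,ys)],np.float32)*1000
    return cv2.minAreaRect(P)
n,l,st,ce=cv2.connectedComponentsWithStats(m*roi); i=1+np.argmax(st[1:,4]); print('top',rect(l==i,.094),st[i])
r2=np.zeros_like(m); r2[84:152,295:346]=1
n,l,st,ce=cv2.connectedComponentsWithStats(m*r2)
print('all@.06',rect((m*r2)>0,.06))
# middle pack in scene via mask fit
p0=[.5955,-.105,-.155,-.085,-.0036]
M={'scene':mask('scene',np.load('sc3.npy'))}
r=fit(M,lambda q:binmodel([*p0[:3],*q]),p0[3:],[.005,.005]); print(np.round(r[0],4),r[1])
E
```

```text
top ((606.5159301757812, 256.1604309082031), (22.737592697143555, 52.473663330078125), 12.174762725830078) [309  95  23  49 960]
all@.06 ((606.3230590820312, 256.641845703125), (46.01606369018555, 69.01188659667969), 11.877735137939453)
[-0.0811  0.0011] 0.05037625506520271
```

>>> drive_tool(
  rows=[
    {"dx": 1.22,"dy": 0.06,"dz": 0.5,"wx": 0,"wy": 0,"wz": 0.45,"hand": 60},
    {"dx": 1.22,"dy": 0.06,"dz": 1.2,"wx": 0,"wy": 0,"wz": 0.45,"hand": 60},
    {"dx": 1.22,"dy": 0.06,"dz": 2.0,"wx": 0,"wy": 0,"wz": 0.45,"hand": 60},
    {"dx": 1.22,"dy": 0.06,"dz": 2.7,"wx": 0,"wy": 0,"wz": 0.45,"hand": 60},
    {"dx": 1.22,"dy": 0.06,"dz": 3.3,"wx": 0,"wy": 0,"wz": 0.45,"hand": 60},
    {"dx": 1.22,"dy": 0.06,"dz": 3.7,"wx": 0,"wy": 0,"wz": 0.45,"hand": 60},
    {"dx": 1.22,"dy": 0.06,"dz": 4.0,"wx": 0,"wy": 0,"wz": 0.45,"hand": 60},
    {"dx": 1.22,"dy": 0.06,"dz": 4.25,"wx": 0,"wy": 0,"wz": 0.45,"hand": 60},
    {"dx": 1.22,"dy": 0.06,"dz": 4.45,"wx": 0,"wy": 0,"wz": 0.45,"hand": 60},
    {"dx": 1.22,"dy": 0.06,"dz": 4.45,"wx": 0,"wy": 0,"wz": 0.45,"hand": 60},
    {"dx": 1.22,"dy": 0.06,"dz": 4.45,"wx": 0,"wy": 0,"wz": 0.45,"hand": 60},
  ],
)

```text
clock: 9.2
eef_pos: [0.6067, 0.2579, 0.0778]
tool_rot: [0.628, 0.778, 0.0, 0.0]
ft_force: [0.3, 0.6, 1.1]
grip_width: 0.06
grasp_force: 0.0
```

>>> drive_tool(
  rows=[
    {"dx": 0,"dy": 0,"dz": 0,"wx": 0,"wy": 0,"wz": 0,"hand": 10},
    {"dx": 0,"dy": 0,"dz": 0,"wx": 0,"wy": 0,"wz": 0,"hand": 10},
    {"dx": 0,"dy": 0,"dz": 0,"wx": 0,"wy": 0,"wz": 0,"hand": 10},
    {"dx": 0,"dy": 0,"dz": 0,"wx": 0,"wy": 0,"wz": 0,"hand": 10},
    {"dx": 0,"dy": 0,"dz": 0,"wx": 0,"wy": 0,"wz": 0,"hand": 10},
    {"dx": 0,"dy": 0,"dz": 0,"wx": 0,"wy": 0,"wz": 0,"hand": 10},
    {"dx": 0,"dy": 0,"dz": 0,"wx": 0,"wy": 0,"wz": 0,"hand": 10},
    {"dx": 0,"dy": 0,"dz": 0,"wx": 0,"wy": 0,"wz": 0,"hand": 10},
  ],
)

```text
clock: 10.0
eef_pos: [0.6066, 0.258, 0.0785]
tool_rot: [0.628, 0.778, 0.001, 0.0]
ft_force: [-2.4, -0.5, 5.8]
grip_width: 0.0292
grasp_force: 59.9
```

Gripped at 29 mm. I'll lift it and carry it over the bin's +y space.

>>> drive_tool(
  rows=[
    {"dx": 0,"dy": 0,"dz": -0.2,"wx": 0,"wy": 0,"wz": 0,"hand": 10},
    {"dx": 0,"dy": 0,"dz": -0.7,"wx": 0,"wy": 0,"wz": 0,"hand": 10},
    {"dx": 0,"dy": 0,"dz": -1.3,"wx": 0,"wy": 0,"wz": 0,"hand": 10},
    {"dx": 0,"dy": 0,"dz": -1.9,"wx": 0,"wy": 0,"wz": 0,"hand": 10},
    {"dx": -0.3,"dy": -0.06,"dz": -2.4,"wx": 0,"wy": 0,"wz": 0.2,"hand": 10},
    {"dx": -0.8,"dy": -0.17,"dz": -2.4,"wx": 0,"wy": 0,"wz": 0.6,"hand": 10},
    {"dx": -1.4,"dy": -0.3,"dz": -2.4,"wx": 0,"wy": 0,"wz": 1.1,"hand": 10},
    {"dx": -2.1,"dy": -0.44,"dz": -2.4,"wx": 0,"wy": 0,"wz": 1.7,"hand": 10},
    {"dx": -2.8,"dy": -0.59,"dz": -2.4,"wx": 0,"wy": 0,"wz": 2.3,"hand": 10},
    {"dx": -3.5,"dy": -0.74,"dz": -2.4,"wx": 0,"wy": 0,"wz": 2.9,"hand": 10},
    {"dx": -4.2,"dy": -0.88,"dz": -2.4,"wx": 0,"wy": 0,"wz": 3.4,"hand": 10},
    {"dx": -4.8,"dy": -1.0,"dz": -2.4,"wx": 0,"wy": 0,"wz": 3.8,"hand": 10},
    {"dx": -5.25,"dy": -1.1,"dz": -2.4,"wx": 0,"wy": 0,"wz": 4.1,"hand": 10},
    {"dx": -5.52,"dy": -1.16,"dz": -2.4,"wx": 0,"wy": 0,"wz": 4.2,"hand": 10},
    {"dx": -5.52,"dy": -1.16,"dz": -2.4,"wx": 0,"wy": 0,"wz": 4.2,"hand": 10},
    {"dx": -5.52,"dy": -1.16,"dz": -2.4,"wx": 0,"wy": 0,"wz": 4.2,"hand": 10},
    {"dx": -5.52,"dy": -1.16,"dz": -2.4,"wx": 0,"wy": 0,"wz": 4.2,"hand": 10},
  ],
)

```text
clock: 11.7
eef_pos: [0.6076, -0.0229, 0.197]
tool_rot: [0.759, 0.651, -0.0, -0.0]
ft_force: [-0.2, 0.4, -6.2]
grip_width: 0.0291
grasp_force: 60.4
```

```bash
python3 - <<'E'
from w import *
e,R=pose(); W=wcam(); im=bot.camera('wrist'); sc=bot.camera('scene'); si=bot.camera('side'); d=im.copy()
x0,y0,w=.5955,-.105,-.155; f=np.array([-np.sin(w),np.cos(w)]); v=e[:2]-[x0,y0]; print('tcp s',v@f,'lat',v@[f[1],-f[0]])
draw(d,W,box(x0,y0,w,.072,.258,0,.052)); draw(d,W,box(x0,y0,w,.064,.25,0,.052))
pz=e[2]-.0785; draw(d,W,pack(*(e[:2]-.0018*f),w,pz)[0],(0,255,0))
c=np.zeros((560,800,3),np.uint8); c[:300,:480]=cv2.resize(d[50:250,160:480],(480,300)); c[:300,485:797]=cv2.resize(sc[145:265,215:340],(312,300)); c[305:555,:300]=cv2.resize(si[110:210,250:370],(300,250)); save('w4.png',c)
E
```

```text
t 11.7 tcp [ 0.6076 -0.0229  0.197 ] th 1.4182 zaxis [-0.001  0.001 -1.   ] F [-0.2  0.4 -6.2] w 0.0291 j [-0.04  0.48  0.23  1.32  0.    1.69]
tcp s 0.0829513021671965 lat -0.00067514613756324
```

View pics/w4.png

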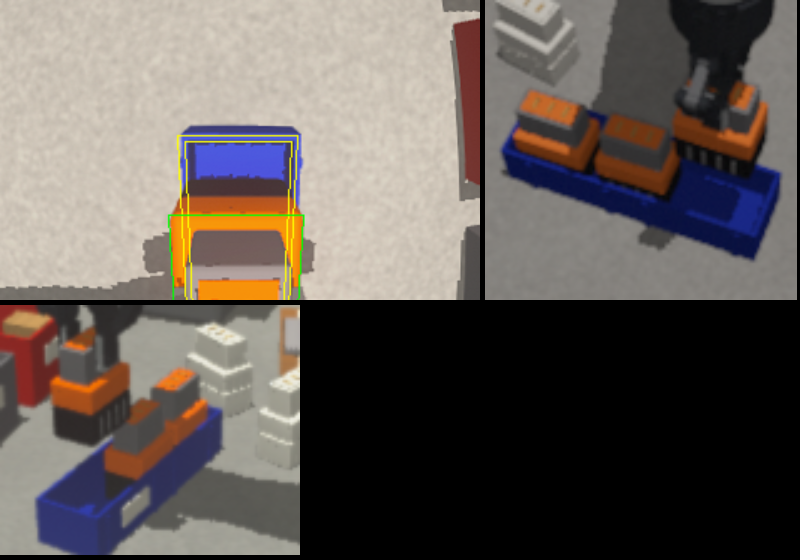

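The pack hangs level over the +y space. Its side edges (crop columns 170 to 303) are centred on the bin, and it sits at s about 0.081 with roughly 9 mm clear at either end. Lowering.

>>> drive_tool(
  rows=[
    {"dx": 0,"dy": 0.01,"dz": 0.4,"wx": 0,"wy": 0,"wz": 0,"hand": 10},
    {"dx": 0,"dy": 0.01,"dz": 0.8,"wx": 0,"wy": 0,"wz": 0,"hand": 10},
    {"dx": 0,"dy": 0.01,"dz": 1.1,"wx": 0,"wy": 0,"wz": 0,"hand": 10},
    {"dx": 0,"dy": 0.01,"dz": 1.4,"wx": 0,"wy": 0,"wz": 0,"hand": 10},
    {"dx": 0,"dy": 0.01,"dz": 1.65,"wx": 0,"wy": 0,"wz": 0,"hand": 10},
    {"dx": 0,"dy": 0.01,"dz": 1.85,"wx": 0,"wy": 0,"wz": 0,"hand": 10},
    {"dx": 0,"dy": 0.01,"dz": 2.0,"wx": 0,"wy": 0,"wz": 0,"hand": 10},
    {"dx": 0,"dy": 0.01,"dz": 2.1,"wx": 0,"wy": 0,"wz": 0,"hand": 10},
    {"dx": 0,"dy": 0.01,"dz": 2.18,"wx": 0,"wy": 0,"wz": 0,"hand": 10},
    {"dx": 0,"dy": 0.01,"dz": 2.2,"wx": 0,"wy": 0,"wz": 0,"hand": 10},
    {"dx": 0,"dy": 0.01,"dz": 2.2,"wx": 0,"wy": 0,"wz": 0,"hand": 10},
  ],
)

```text
clock: 12.95
eef_pos: [0.6084, -0.0244, 0.0875]
tool_rot: [0.76, 0.65, 0.0, 0.0]
ft_force: [-0.8, 0.5, -5.3]
grip_width: 0.0293
grasp_force: 60.3
```

>>> drive_tool(
  rows=[
    {"dx": 0,"dy": 0,"dz": 0.03,"wx": 0,"wy": 0,"wz": 0,"hand": 10},
    {"dx": 0,"dy": 0,"dz": 0.06,"wx": 0,"wy": 0,"wz": 0,"hand": 10},
    {"dx": 0,"dy": 0,"dz": 0.06,"wx": 0,"wy": 0,"wz": 0,"hand": 10},
  ],
)

```text
clock: 13.25
eef_pos: [0.6082, -0.0243, 0.0843]
tool_rot: [0.76, 0.65, -0.0, -0.0]
ft_force: [0.5, 0.3, -5.5]
grip_width: 0.0289
grasp_force: 60.3
```

>>> drive_tool(
  rows=[
    {"dx": 0,"dy": 0,"dz": 0.02,"wx": 0,"wy": 0,"wz": 0,"hand": 10},
    {"dx": 0,"dy": 0,"dz": 0.035,"wx": 0,"wy": 0,"wz": 0,"hand": 10},
    {"dx": 0,"dy": 0,"dz": 0.035,"wx": 0,"wy": 0,"wz": 0,"hand": 10},
  ],
)

```text
clock: 13.55
eef_pos: [0.6083, -0.0243, 0.0826]
tool_rot: [0.759, 0.651, 0.0, 0.0]
ft_force: [0.7, 0.3, -6.7]
grip_width: 0.0289
grasp_force: 60.3
```

>>> drive_tool(
  rows=[
    {"dx": 0,"dy": 0,"dz": 0.02,"wx": 0,"wy": 0,"wz": 0,"hand": 10},
    {"dx": 0,"dy": 0,"dz": 0.02,"wx": 0,"wy": 0,"wz": 0,"hand": 10},
  ],
)

```text
clock: 13.75
eef_pos: [0.6083, -0.0243, 0.0825]
tool_rot: [0.76, 0.65, 0.0, 0.0]
ft_force: [-3.2, -0.9, 1.9]
grip_width: 0.0289
grasp_force: 61.2
```

Contact: the force went from -6 to +2 N, so the pack stands on the floor. I'll release and rise.

>>> drive_tool(
  rows=[
    {"dx": 0,"dy": 0,"dz": 0,"wx": 0,"wy": 0,"wz": 0,"hand": 34},
    {"dx": 0,"dy": 0,"dz": 0,"wx": 0,"wy": 0,"wz": 0,"hand": 45},
    {"dx": 0,"dy": 0,"dz": 0,"wx": 0,"wy": 0,"wz": 0,"hand": 55},
    {"dx": 0,"dy": 0,"dz": 0,"wx": 0,"wy": 0,"wz": 0,"hand": 55},
    {"dx": 0,"dy": 0,"dz": 0,"wx": 0,"wy": 0,"wz": 0,"hand": 55},
    {"dx": 0,"dy": 0,"dz": -0.3,"wx": 0,"wy": 0,"wz": 0,"hand": 55},
    {"dx": 0,"dy": 0,"dz": -0.8,"wx": 0,"wy": 0,"wz": 0,"hand": 55},
    {"dx": 0,"dy": 0,"dz": -1.6,"wx": 0,"wy": 0,"wz": 0,"hand": 55},
    {"dx": 0,"dy": 0,"dz": -2.5,"wx": 0,"wy": 0,"wz": 0,"hand": 55},
    {"dx": -0.6,"dy": 0,"dz": -3.4,"wx": 0,"wy": 0,"wz": 0,"hand": 55},
    {"dx": -1.2,"dy": -1,"dz": -4.3,"wx": 0,"wy": 0,"wz": 0,"hand": 55},
    {"dx": -1.2,"dy": -1.5,"dz": -4.5,"wx": 0,"wy": 0,"wz": 0,"hand": 55},
    {"dx": -1.2,"dy": -1.5,"dz": -4.5,"wx": 0,"wy": 0,"wz": 0,"hand": 55},
  ],
)

```text
clock: 15.05
eef_pos: [0.523, -0.0731, 0.3122]
tool_rot: [0.76, 0.65, 0.002, 0.003]
ft_force: [0.9, 0.4, 0.1]
grip_width: 0.0544
grasp_force: 0.0
```

```bash
python3 - <<'E'
from w import *
pose(); W=wcam(); im=bot.camera('wrist'); sc=bot.camera('scene'); si=bot.camera('side')
c=np.zeros((600,800,3),np.uint8); c[:300,:480]=cv2.resize(im[50:250,160:480],(480,300)); c[:300,485:797]=cv2.resize(sc[145:265,215:340],(312,300)); c[305:595,:348]=cv2.resize(si[110:210,250:370],(348,290)); save('w5.png',c)
E
```

```text
t 15.05 tcp [ 0.523  -0.0731  0.3122] th 1.4144 zaxis [ 0.007 -0.001 -1.   ] F [0.9 0.4 0.1] w 0.0544 j [-0.14  0.27  0.23  1.52 -0.    1.59]
```

View pics/w5.png

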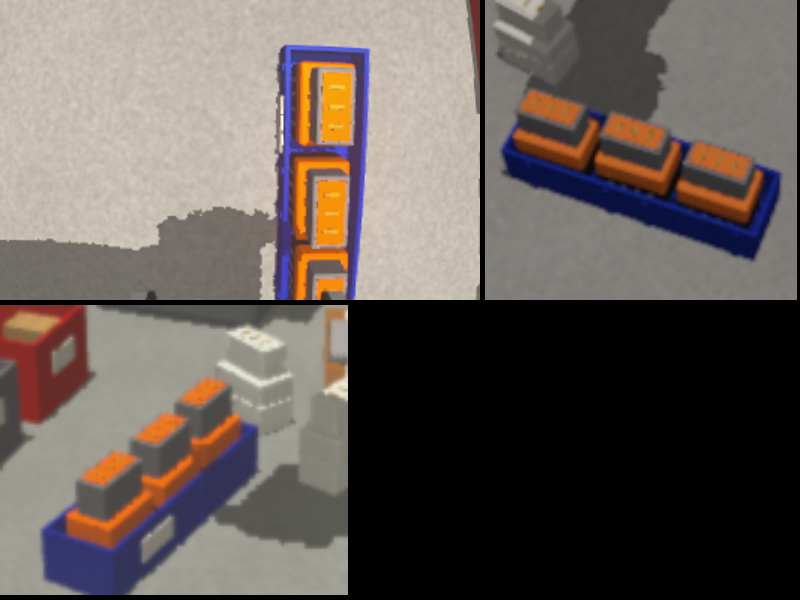

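All three packs stand upright and in line in the bin with contacts up, and the gripper is clear. Handing in.

```bash
python3 -c "
from workcell import bot
print(bot.job_done())"
```

```text
the job is handed in; nothing more can be done
None
```

I slid the middle pack along the bin and stood the loose orange-banded pack in the space; the final pictures show all three upright, in line and contacts up, and the job was handed in after about 15 s of robot time (verdict not shown).

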